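Gauge the piston depth in the rusty cylinder block

TASK

Measure how deep the piston sits in the rusty iron cylinder block: take the red knob of the depth gauge on that block and lower the probe until its tip touches the piston, then swing the yellow lock lever round until it lies in line with the gauge's bridge bar, so that the reading is locked at that height. Leave the aluminium block and its gauge undisturbed.

Things in the scene. Friction and masses are not known exactly. Their poses are not given: they have to be found in the camera images.
- iron_probe: Probe of the gauge on the RUSTY block: upright 8 mm steel rod, red knob (30 mm wide, 25 mm high) on top. Origin: the rod's tip; knob centre 111.5 mm above it. It slides straight down through the middle of a fixed bridge bar (26 mm wide, 140 mm long along the probe's y, top 132 mm over the table), 60 mm at most, until the piston stops it. Net drag about 2 to 4 N; it stays where it is left.
- iron_piston: Pale grey piston in the 68 mm bore of the rusty brown block (115 mm square, deck 110 mm above the table, fixed), seen from above either side of the bridge bar. Origin: centre of its flat crown, straight below the probe and 25 to 45 mm below the deck. Rigid, does not move.
- iron_lock: Yellow lever on that bridge bar. Origin: its vertical pivot, 133 mm over the table, 36 mm from the rod along the probe's +y. x runs along the arm to an upright post (14 mm wide, 75 mm from the pivot, 12 to 67 mm above the origin). Unlocked, x is near the probe's -x; locked, it is the probe's +y (a stop): a quarter turn clockwise seen from above. Stiff by about 1 N at the post; stays where left.
- alu_block: BYSTANDER: bright aluminium block of the same size, fixed, with an identical gauge, red knob and yellow lever; not to be touched. Origin: centre of its underside on the table. Its highest point, the red knob, is at most 234 mm above the table.
Mind the look-alikes: they are no part of the job. What is shaped like the part that bears iron_probe but orange is not meant.

How it is judged:
By the outcome, as a careful person would: the job done as asked, in the order asked, and still so for the second after the job is handed in, with the robot touching nothing.
It also fails if it takes over 48 s, if anything falls off the work surface, if the arm or the gripper's body presses on something with over 40 N, if the wrist force passes 120 N, or if a joint passes its speed limit or range.

ROBOT

A 7-joint arm with a two-finger parallel gripper is mounted at the origin on the work surface. World frame = base frame: x ahead of the robot, y to its left, z up, the work surface at z = 0. Lengths are in m, angles in rad, forces in N, time in s.
With the tool pointing down it reaches from about 0.4 to 0.85 m from the base axis. Payload 10.4 kg.
Tool frame: the origin (TCP) lies midway between the tips of the shut fingers; the grasp point (between the pads) lies 19 mm behind it; z points along the fingers, x is the direction in which the jaws open and shut, and the axes are right-handed (so a half turn about z gives the same grasp; the last joint's range is limited). The gripper opens to 87 mm and grips with 3 to 60 N. Pads are 19 mm wide; open, the fingers measure 117 mm over their backs; the gripper's body (75 mm by 190 mm) begins 51 mm behind the grasp point.
Start: joints at [1.238, 0.332, -0.065, 1.46, 0.022, 1.35, -0.088], TCP at [0.191, -0.595, 0.223] pointing down, gripper open.
Joint ranges: [-2.6, 2.6], [-0.5, 2.12], [-1.47, 1.34], [0.16, 2.42], [-1.27, 4.41], [0.06, 2.06], [-2.6, 2.6]. Speed limits (rad/s): [2.22, 2.22, 2.79, 2.79, 3.14, 3.14, 3.14].

INTERFACE

Orientations are given as a unit quaternion [x, y, z, w].
In Python, from bench import r gives the robot as it stands. The module is installed in compiled form; this text tells all that it offers.
- The arm moves only by the tool play_rows, never from a script. Its argument "commands" is a list of rows, each a list of 7 numbers: the shift along the world's x, y, z in cm, then the turn, a rotation vector about the world's x, y, z in rad, then the finger opening in cm, from 0 to 8.7. A call has 1 to 20 rows; each row shifts and turns the commanded pose from where the row before left it; what a row does not reach is not made up. A row lasts 1/8 s, in which the tool goes at most 62.5 mm and 10.7 degrees, less where a joint would pass 70% of its speed; a pose out of reach is approached as far as the arm can. A call is refused whole if a number of a shift passes 6.25 or a number of a turn 0.188, either way. A call with a gripper value outside its range is refused whole. The fingers move at their own pace and stop on an object; "grip_force" is the grip in N (left out, the last holds). Time passes only in rows, so rows that do not move let the fingers close. It gives the time, the measured TCP pose, the force and the opening at its end, in the units of the state.
- r.read_state(): the state, without advancing time (a new reading comes with each control period).
- r.camera(name): name is "scene" or "top" or "wrist"; returns a dict with "img" (420x560x3 uint8, red, green, blue), "K" (3x3 intrinsics, pixels), "camera_from_world" (4x4, takes a point from world to camera coordinates). Camera axes: x right, y down, z forward; pixel columns grow to the right and rows downward; lengths in m; the calibration is good to about 2 mm. The wrist camera is an equidistant fisheye: a pixel r from the principal point sees the ray r / f radians off the axis. A picture is of the moment at which its call begins. There is no depth.
- r.close_job(): hands the job in, once; it reports no verdict.
The state is a dict: "time": time; "joint_positions": joint angles; "joint_vel": joint speeds; "joint_torque": joint torques, N m; "ee_pos": TCP position; "eef_rot": TCP orientation; "ft_force": force on the tool from outside, world axes, zero at the start; "torque": the same for the moment, N m; "width": finger opening in m.
Only numpy, scipy, OpenCV 4.12 (cv2) and the standard library are available. Lean on these libraries where they do the work, as an engineer would, in place of code of your own. Each camera call takes 0.05 s, during which the arm holds its last target. There are 200 camera calls.

## Working session

There is one attempt and no reset: what is moved stays moved. The work goes in short steps, Python scripts to look and compute and a tool call to move; the robot and the scene stay as the last step left them, time stands still between calls to the robot, and variables do not carry over. Pictures are saved under pics/ and viewed, about 8 in all and at most 12, crops included, and the job is handed in when it is done.

Besides the shell and the picture viewer there is one more tool, called after "Emit:" as name([rows], argument=value, ...), one row to a line, values as JSON. play_rows: Moves the arm, as the interface text tells. Its arguments: {"type":"object","properties":{"commands":{"type":"array","items":{"type":"array","items":{"type":"number"}}},"grip_force":{"type":"number"}},"required":["commands"]}

```bash
mkdir -p pics; cat > h.py <<'E'
from bench import r
import numpy as np, cv2
def save(n,f,crop=None,s=1):
    c=r.camera(n); im=c["img"][:,:,::-1]
    if crop: im=im[crop[1]:crop[3],crop[0]:crop[2]]
    cv2.imwrite(f"pics/{f}.png",cv2.resize(im,None,fx=s,fy=s,interpolation=cv2.INTER_CUBIC)); return c
def ray(c,u,v):
    T=c["camera_from_world"];K=c["K"];R=T[:3,:3]
    d=R.T@np.linalg.solve(K,[u,v,1]); return -R.T@T[:3,3],d
def plane(c,u,v,z):
    o,d=ray(c,u,v); return o+d*(z-o[2])/d[2]
def proj(c,p):
    q=c["camera_from_world"]@np.append(p,1); q=c["K"]@q[:3]; return q[:2]/q[2]
E
python3 - <<'E'
from h import *
s=r.read_state();print(s)
for n in("top","scene"):
    c=save(n,n+"1");print(n,c["K"],c["camera_from_world"]); np.save("pics/"+n,c,allow_pickle=True)
E
```

```text
{'time': 0.0, 'joint_positions': array([ 1.23842119,  0.33289875, -0.06469557,  1.46094927,  0.02158334,
        1.34991358, -0.08849755]), 'joint_vel': array([-0.00164675, -0.00037264,  0.00074734, -0.00128273,  0.00050935,
       -0.0004784 , -0.00104556]), 'joint_torque': array([-1.24270522e-03, -6.23253393e+01,  2.40046339e-02, -3.89886689e+01,
       -6.13275007e-02,  3.98778473e-02,  1.89715565e-04]), 'ee_pos': array([ 0.19040286, -0.59487316,  0.22173335]), 'eef_rot': array([ 8.07731014e-01, -5.89550733e-01, -6.10901378e-04, -4.12457836e-04]), 'ft_force': array([ 0.96358447, -0.16651279, -1.40588542]), 'torque': array([ 0.05022427, -0.02752942,  0.01915337]), 'width': 0.08699373002498961}
top [[465.43448446   0.         286.9873504 ]
 [  0.         465.43448446 209.76504049]
 [  0.           0.           1.        ]] [[ 0.01182307 -0.9999129   0.005866    0.03197589]
 [-0.9869923  -0.01261053 -0.16027216  0.48006624]
 [ 0.16033217 -0.00389479 -0.98705543  0.93887389]
 [ 0.          0.          0.          1.        ]]
scene [[407.0685847    0.         282.48431331]
 [  0.         407.0685847  208.1968641 ]
 [  0.           0.           1.        ]] [[ 0.99497009  0.09920607  0.01388073 -0.49559424]
 [ 0.08839844 -0.80437341 -0.58751096  0.05890426]
 [-0.04711937  0.58578287 -0.80909715  0.93157871]
 [ 0.          0.          0.          1.        ]]
```

View pics/top1.png

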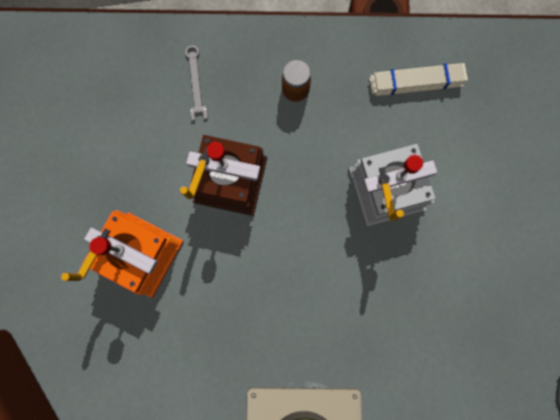

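View pics/scene1.png

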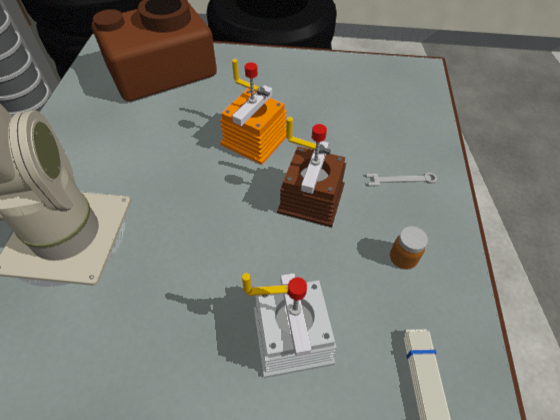

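```bash
cat > m.py <<'E'
from h import *
def red(c,box):
    hsv=cv2.cvtColor(c["img"],cv2.COLOR_RGB2HSV); h,s,v=cv2.split(hsv)
    return blob(((h<5)|(h>174))&(s>190)&(v>110),box)
def yel(c,box):
    hsv=cv2.cvtColor(c["img"],cv2.COLOR_RGB2HSV); h,s,v=cv2.split(hsv)
    return blob((h>17)&(h<32)&(s>150)&(v>90),box)
def blob(m,box):
    k=np.zeros(m.shape,np.uint8); x0,y0,x1,y1=box; k[y0:y1,x0:x1]=m[y0:y1,x0:x1]
    n,l,st,ce=cv2.connectedComponentsWithStats(k); i=1+np.argmax(st[1:,4]); return l==i,ce[i],st[i]
def tri(ob):
    A=np.zeros((3,3));b=np.zeros(3)
    for o,d in ob:
        d=d/np.linalg.norm(d);P=np.eye(3)-np.outer(d,d);A+=P;b+=P@o
    p=np.linalg.solve(A,b); return p,[np.linalg.norm(np.cross(d/np.linalg.norm(d),p-o))*1e3 for o,d in ob]
E
python3 - <<'E'
from m import *
t=np.load("pics/top.npy",allow_pickle=True).item();s=np.load("pics/scene.npy",allow_pickle=True).item()
bt=(180,130,270,215);bs=(280,110,350,220)
a=red(t,bt);b=red(s,bs);print(a[1:],b[1:]);print("knob",tri([ray(t,*a[1]),ray(s,*b[1])]))
ya=yel(t,bt);yb=yel(s,bs);print(ya[1:],yb[1:])
crop=lambda c,x:cv2.resize(c["img"][x[1]:x[3],x[0]:x[2],::-1],(390,390),interpolation=cv2.INTER_CUBIC)
cv2.imwrite("pics/c1.png",np.hstack([crop(t,(175,125,275,225)),crop(s,(270,115,370,215))]))
E
```

```text
(array([214.88444444, 149.20888889]), array([207, 141,  17,  17, 225], dtype=int32)) (array([319.72222222, 130.95138889]), array([313, 124,  13,  17, 144], dtype=int32))
knob (array([0.55419624, 0.16476688, 0.22339378]), [np.float64(0.1427025632100582), np.float64(0.1427025632101263)])
(array([194.82926829, 179.26219512]), array([180, 160,  26,  36, 328], dtype=int32)) (array([295.97445255, 135.74817518]), array([280, 117,  36,  33, 274], dtype=int32))
```

View pics/c1.png

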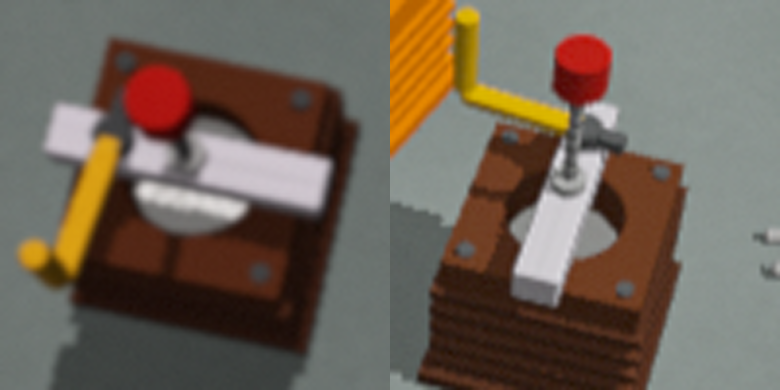

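```bash
python3 - <<'E'
from m import *
t=np.load("pics/top.npy",allow_pickle=True).item();s=np.load("pics/scene.npy",allow_pickle=True).item()
f=lambda p:(175+p[0]/3.9,125+p[1]/3.9)
# bar top corners in the crop
L=[plane(t,*f(p),.132) for p in((60,104),(46,150))];R=[plane(t,*f(p),.132) for p in((333,158),(318,212))]
l=np.mean(L,0);q=np.mean(R,0);d=l-q
print("bar",l,q,np.linalg.norm(d),"width",np.linalg.norm(L[0]-L[1]),"mid",(l+q)/2)
a=np.arctan2(-d[0],d[1]);print("yaw",a)   # probe +y direction=(-sin,cos)
post=tri([ray(t,*f((34,250))),ray(s,270+467/3.9,115+14/3.9)]);print("posttop",post,plane(t,*f((34,252)),.2))
Y=d/np.linalg.norm(d);k=np.array([.5542,.1648,0]);piv=k+.036*Y;piv[2]=.133
print("piv",piv,"dist",np.linalg.norm((post[0]-piv)[:2]),"lever ang",np.arctan2(post[0][1]-piv[1],post[0][0]-piv[0]), "locked",piv+.075*Y)
from scipy.spatial.transform import Rotation as Ro
S=r.read_state();print(Ro.from_quat(S["eef_rot"]).as_matrix())
E
```

```text
bar [0.56411104 0.22930721 0.132     ] [0.53645674 0.09389778 0.132     ] 0.13820446769508654 width 0.02428087842442719 mid [0.55028389 0.16160249 0.132     ]
yaw -0.20145696639454452
posttop (array([0.59080724, 0.21182814, 0.21757627]), [np.float64(104.72837669833864), np.float64(104.72837669833837)]) [0.4870078  0.22057433 0.2       ]
piv [0.56140349 0.20007194 0.133     ] dist 0.03166683375654895 lever ang 0.3803510163047372 locked [0.57641077 0.27355515 0.133     ]
[[ 3.04903891e-01 -9.52383031e-01 -4.24682682e-04]
 [-9.52382321e-01 -3.04904182e-01  1.16366126e-03]
 [-1.23773877e-03  4.96554319e-05 -9.99999233e-01]]
```

Look-alikes in the top view: red knobs at (215,149) on the rusty block, (98,245) on the orange one and (414,163) on the aluminium one. I choose (215,149). The crop confirms the brown block, and the measured heights, bar length and lever radius all fit.

Emit:
play_rows([
  [0,0,4.5,0,0,0,8.7],
  [0,0,4.5,0,0,0,8.7],
  [1.8,3.8,0,0,0,0.06,8.7],
  [1.8,3.8,0,0,0,0.06,8.7],
  [1.8,3.8,0,0,0,0.06,8.7],
  [1.8,3.8,0,0,0,0.06,8.7],
  [1.8,3.8,0,0,0,0.06,8.7],
  [1.8,3.8,0,0,0,0.06,8.7],
  [1.8,3.8,0,0,0,0.06,8.7],
  [1.8,3.8,0,0,0,0.06,8.7],
  [1.8,3.8,0,0,0,0.06,8.7],
  [1.8,3.8,0,0,0,0.06,8.7],
  [1.8,3.8,0,0,0,0.06,8.7],
  [1.8,3.8,0,0,0,0.06,8.7],
  [1.8,3.8,0,0,0,0.06,8.7],
  [1.8,3.8,0,0,0,0.06,8.7],
  [1.8,3.8,0,0,0,0.06,8.7],
  [1.8,3.8,0,0,0,0.06,8.7],
  [1.8,3.8,0,0,0,0.06,8.7],
  [1.8,3.8,0,0,0,0.04,8.7],
], grip_force=15)

```text
time: 2.6
ee_pos: [0.5149, 0.0898, 0.3124]
eef_rot: [0.995, -0.1, -0.0, 0.0]
ft_force: [0.7, -0.9, -0.1]
width: 0.0871
```

```bash
cat >> m.py <<'E'
def wray(c,u,v):
    K=c["K"];T=c["camera_from_world"];x=(u-K[0,2])/K[0,0];y=(v-K[1,2])/K[1,1];th=np.hypot(x,y)
    d=np.array([x/th*np.sin(th),y/th*np.sin(th),np.cos(th)]);R=T[:3,:3];return -R.T@T[:3,3],R.T@d
def wproj(c,p):
    q=(c["camera_from_world"]@np.append(p,1))[:3];th=np.arctan2(np.hypot(*q[:2]),q[2]);e=q[:2]/np.hypot(*q[:2])*th
    return c["K"][0,2]+c["K"][0,0]*e[0],c["K"][1,2]+c["K"][1,1]*e[1]
E
python3 - <<'E'
from m import *
c=save("wrist","w1");S=r.read_state();print(S["ee_pos"],S["eef_rot"])
m=red(c,(0,0,560,420));print("red",m[1:]);print("pred",wproj(c,[.553,.164,.223]))
o,d=wray(c,*m[1]);print(o+d*(.223-o[2])/d[2], o)
p=np.array([.487,.2206,.2]);print("post pred",wproj(c,p))
E
```

```text
[0.51547624 0.09514158 0.31210302] [ 9.95339083e-01 -9.64271388e-02 -6.24172725e-05 -1.38287200e-03]
red (array([308.7479748, 113.639964 ]), array([ 290,   96,   39,   36, 1111], dtype=int32))
pred (np.float64(309.35100387436773), np.float64(115.19278569669731))
[0.55277937 0.16526546 0.223     ] [0.53013502 0.16078128 0.4741862 ]
post pred (np.float64(216.25017324789894), np.float64(68.16699089550923))
```

View pics/w1.png

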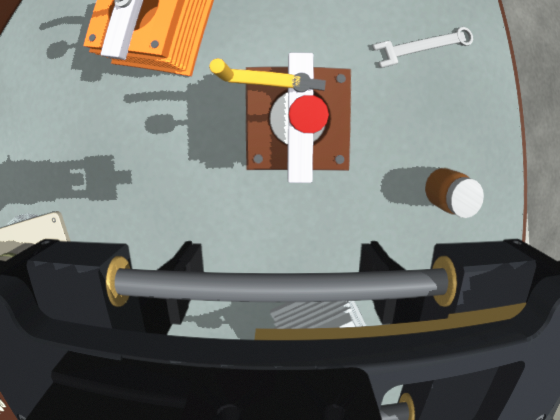

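Emit:
play_rows([
  [1.9,3.6,0,0,0,0,8.7],
  [1.9,3.6,0,0,0,0,8.7],
  [0,0,-2.5,0,0,0,8.7],
  [0,0,-2.5,0,0,0,8.7],
  [0,0,0,0,0,0,8.7],
  [0,0,0,0,0,0,8.7],
])

```text
time: 3.4
ee_pos: [0.5528, 0.1607, 0.2635]
eef_rot: [0.995, -0.1, 0.0, -0.0]
ft_force: [0.6, -0.0, 0.2]
width: 0.0867
```

Emit:
play_rows([
  [0,0.4,-2,0,0,0,8.7],
  [0,0,-2,0,0,0,8.7],
  [0,0,-1.9,0,0,0,8.7],
  [0,0,0,0,0,0,8.7],
  [0,0,0,0,0,0,2],
  [0,0,0,0,0,0,2],
  [0,0,0,0,0,0,2],
  [0,0,0,0,0,0,2],
  [0,0,0,0,0,0,2],
  [0,0,0,0,0,0,2],
], grip_force=15)

```text
time: 4.65
ee_pos: [0.5526, 0.1648, 0.2036]
eef_rot: [0.995, -0.1, 0.0, -0.0]
ft_force: [-0.4, 0.4, -0.0]
width: 0.035
```

Emit:
play_rows([
  [0,0,0,0,0,0,2],
  [0,0,0,0,0,0,2],
  [0,0,0,0,0,0,2],
  [0,0,0,0,0,0,2],
], grip_force=15)

```text
time: 5.15
ee_pos: [0.5509, 0.1651, 0.2031]
eef_rot: [0.995, -0.1, -0.002, 0.0]
ft_force: [-7.2, -1.3, 1.0]
width: 0.0292
```

Emit:
play_rows([
  [-0.2,0,0,0,0,0,2],
  [0,0,-0.4,0,0,0,2],
  [0,0,-0.4,0,0,0,2],
  [0,0,-0.4,0,0,0,2],
  [0,0,-0.4,0,0,0,2],
  [0,0,-0.4,0,0,0,2],
  [0,0,0,0,0,0,2],
])

```text
time: 6.02
ee_pos: [0.5507, 0.165, 0.183]
eef_rot: [0.995, -0.1, 0.0, -0.0]
ft_force: [4.1, 4.3, -4.2]
width: 0.0296
```

Emit:
play_rows([
  [0,0,-0.2,0,0,0,2],
  [0,0,-0.2,0,0,0,2],
  [0,0,-0.2,0,0,0,2],
])

```text
time: 6.4
ee_pos: [0.5507, 0.165, 0.1776]
eef_rot: [0.995, -0.1, 0.0, -0.0]
ft_force: [2.3, 4.0, 2.6]
width: 0.0292
```

Emit:
play_rows([
  [0,0,-0.2,0,0,0,2],
  [0,0,-0.2,0,0,0,2],
])

```text
time: 6.65
ee_pos: [0.5509, 0.1651, 0.1747]
eef_rot: [0.995, -0.1, 0.001, -0.0]
ft_force: [-3.2, 1.4, 21.1]
width: 0.0301
```

Emit:
play_rows([
  [0,0,-0.2,0,0,0,2],
  [0,0,-0.2,0,0,0,2],
])

```text
time: 6.9
ee_pos: [0.5509, 0.1651, 0.1717]
eef_rot: [0.995, -0.1, 0.001, 0.0]
ft_force: [-4.9, 0.3, 20.6]
width: 0.0296
```

Emit:
play_rows([
  [0,0,0,0,0,0,8.7],
  [0,0,0,0,0,0,8.7],
  [0,0,0,0,0,0,8.7],
  [0,0,0,0,0,0,8.7],
  [0,0,0,0,0,0,8.7],
  [0,0,0,0,0,0,8.7],
  [0,0,3,0,0,0,8.7],
  [0,0,3,0,0,0,8.7],
  [0,0,3,0,0,0,8.7],
  [-4,0,3,0,0,0.15,8.7],
  [-4,0,0,0,0,0.15,6],
  [-4,0,0,0,0,0.15,6],
  [0,0,0,0,0,0,6],
])

```text
time: 8.52
ee_pos: [0.4289, 0.1651, 0.2902]
eef_rot: [0.992, 0.126, 0.001, 0.002]
ft_force: [1.1, -0.6, 1.7]
width: 0.0655
```

```bash
python3 - <<'E'
from m import *
t=r.camera("top");s=r.camera("scene");w=r.camera("wrist")
S=r.read_state();print(S["ee_pos"],S["eef_rot"],S["width"])
print(wproj(w,[.551,.165,.195]))
a=red(t,(180,130,270,215));b=red(s,(280,110,350,220));print(a[1:],b[1:]);print("knob",tri([ray(t,*a[1]),ray(s,*b[1])]))
o,d=wray(w,*red(w,(0,0,560,420))[1]);print("wrist z.195",o+d*(.195-o[2])/d[2])
crop=lambda c,x:cv2.resize(c["img"][x[1]:x[3],x[0]:x[2],::-1],(390,390),interpolation=cv2.INTER_CUBIC)
cv2.imwrite("pics/c2.png",np.hstack([crop(t,(175,125,275,225)),crop(s,(270,115,370,215))]))
E
```

```text
[0.43111227 0.16437092 0.28970401] [9.92377033e-01 1.23238465e-01 3.08514590e-04 1.00587955e-04] 0.06130835100423704
(np.float64(410.09703439826023), np.float64(244.43236261208068))
(array([217.93714286, 153.6       ]), array([210, 147,  16,  16, 175], dtype=int32)) (array([318.52083333, 141.33333333]), array([312, 135,  13,  17, 144], dtype=int32))
knob (array([0.55426619, 0.16334708, 0.19575232]), [np.float64(0.2084648432592006), np.float64(0.20846484325928974)])
wrist z.195 [0.54275449 0.17425965 0.195     ]
```

View pics/c2.png

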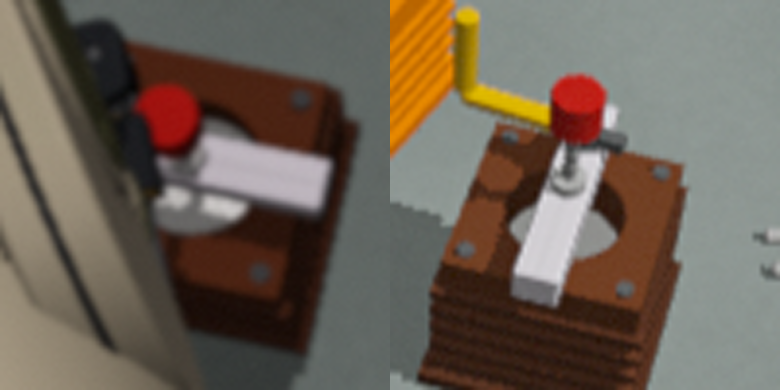

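Emit:
play_rows([
  [0.8,0.8,0,0,0,0.161,6],
  [0.8,0.8,0,0,0,0.161,6],
  [0.8,0.8,0,0,0,0.161,6],
  [0.8,0.8,0,0,0,0.161,6],
  [0.8,0.8,0,0,0,0.161,6],
  [0.8,0.8,0,0,0,0.161,6],
  [0.8,0.8,0,0,0,0.161,6],
  [0,0,0,0,0,0,6],
  [0,0,0,0,0,0,6],
])

```text
time: 9.8
ee_pos: [0.4866, 0.2206, 0.2892]
eef_rot: [0.774, 0.633, -0.0, -0.001]
ft_force: [0.4, -0.6, -0.5]
width: 0.0597
```

```bash
python3 - <<'E'
from m import *
w=save("wrist","w2");S=r.read_state();print(S["ee_pos"],S["eef_rot"])
print(wproj(w,[.487,.2206,.2]),wproj(w,[.558,.2,.14]),wproj(w,[.551,.165,.208]),wproj(w,S["ee_pos"]))
E
```

```text
[0.4866044 0.2204944 0.2893485] [ 7.73621960e-01  6.33647342e-01 -1.25454307e-04 -3.06755906e-04]
(np.float64(279.9878934749992), np.float64(214.98929254348587)) (np.float64(274.394204023184), np.float64(266.9049555464163)) (np.float64(231.84278226932173), np.float64(299.40803907531915)) (np.float64(279.3342407282759), np.float64(259.32315119389517))
```

View pics/w2.png

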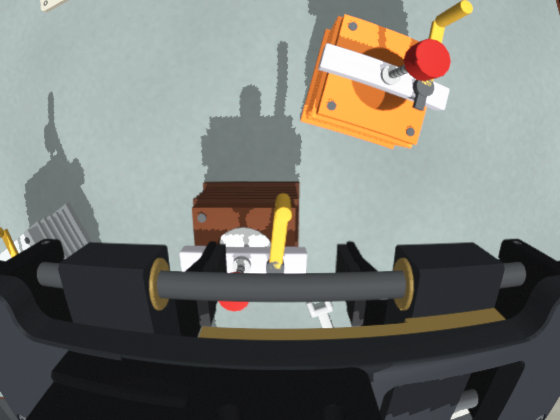

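```bash
python3 - <<'E'
from m import *
w=r.camera("wrist")
m,c,st=yel(w,(255,180,310,245));print(c,st)
ys,xs=np.nonzero(m);
for y in range(st[1],st[1]+20,3): print(y,xs[ys==y].min(),xs[ys==y].max())
for u,v in((284,202),(284.5,205)):
    o,d=wray(w,u,v);print(o+d*(.2-o[2])/d[2])
print(o)
E
```

```text
[280.9924338  218.85372005] [271 193  21  52 793]
193 281 285
196 277 289
199 276 290
202 275 290
205 275 291
208 275 290
211 274 291
[0.47716591 0.22570317 0.2       ]
[0.47965488 0.22561114 0.2       ]
[0.41729356 0.23521168 0.45119494]
```

Emit:
play_rows([
  [0,0,-3,0,0,0,6],
  [0,0,-3,0,0,0,6],
  [0,0,-3,0,0,0,6],
  [0,0,-3,0,0,0,6],
  [0,0.1,0,0,0,0,1],
  [0,0,0,0,0,0,1],
  [0,0,0,0,0,0,1],
  [0,0,0,0,0,0,1],
  [0,0,0,0,0,0,1],
  [0,0,0,0,0,0,1],
  [0,0,0,0,0,0,1],
  [0,0,0,0,0,0,1],
], grip_force=5)

```text
time: 11.4
ee_pos: [0.4866, 0.2219, 0.1697]
eef_rot: [0.772, 0.635, 0.0, -0.0]
ft_force: [-0.9, -0.0, 3.9]
width: 0.014
```

Emit:
play_rows([
  [0.32,0.86,0,0,0,-0.123,1],
  [0.43,0.82,0,0,0,-0.123,1],
  [0.52,0.75,0,0,0,-0.123,1],
  [0.61,0.68,0,0,0,-0.123,1],
  [0.69,0.6,0,0,0,-0.123,1],
  [0,0,0,0,0,0,1],
])

```text
time: 12.15
ee_pos: [0.5127, 0.259, 0.1697]
eef_rot: [0.928, 0.372, 0.0, 0.0]
ft_force: [1.2, -0.1, 3.7]
width: 0.0138
```

Emit:
play_rows([
  [0.76,0.52,0,0,0,-0.123,1],
  [0.82,0.42,0,0,0,-0.123,1],
  [0.86,0.32,0,0,0,-0.123,1],
  [0.89,0.21,0,0,0,-0.123,1],
  [0.92,0.1,0,0,0,-0.123,1],
  [0.92,0,0,0,0,-0.123,1],
  [0,0,0,0,0,0,1],
])

```text
time: 13.02
ee_pos: [0.5643, 0.274, 0.1696]
eef_rot: [1.0, 0.013, 0.0, 0.0]
ft_force: [1.7, -1.5, 3.2]
width: 0.0139
```

Width still 14 mm, so the post is still held. Last step, up to the stop.

Emit:
play_rows([
  [0.45,-0.06,0,0,0,-0.1,1],
  [0.45,-0.07,0,0,0,-0.1,1],
  [0,0,0,0,0,0,1],
])

```text
time: 13.4
ee_pos: [0.5728, 0.273, 0.1696]
eef_rot: [0.996, -0.086, 0.0, 0.0]
ft_force: [0.2, -1.5, 1.7]
width: 0.014
```

Emit:
play_rows([
  [0.2,-0.04,0,0,0,0,1],
  [0.2,-0.04,0,0,0,0,1],
  [0,0,0,0,0,0,1],
])

```text
time: 13.78
ee_pos: [0.5744, 0.2729, 0.1692]
eef_rot: [0.996, -0.086, -0.002, 0.001]
ft_force: [-10.9, -1.9, 6.2]
width: 0.0166
```

Emit:
play_rows([
  [0,0,0,0,0,0,6],
  [0,0,0,0,0,0,6],
  [0,0,0,0,0,0,6],
  [0,0,0,0,0,0,6],
  [0,0,0,0,0,0,6],
  [0,0,3,0,0,0,6],
  [0,0,3,0,0,0,6],
  [0,0,3,0,0,0,6],
  [0,0,3,0,0,0,6],
  [-4,-4,3,0,0,0,6],
  [-4,-6,0,0,0,0,6],
  [0,-6,0,0,0,0,6],
  [0,-6,0,0,0,0,6],
  [0,-3,0,0,0,0,6],
  [0,0,0,0,0,0,6],
])

```text
time: 15.65
ee_pos: [0.5033, 0.0285, 0.3189]
eef_rot: [0.996, -0.091, 0.0, 0.0]
ft_force: [-0.4, 0.3, -0.6]
width: 0.06
```

```bash
python3 - <<'E'
from m import *
t=r.camera("top");s=r.camera("scene")
a=red(t,(180,130,270,215));b=red(s,(280,110,350,220));print("knob",tri([ray(t,*a[1]),ray(s,*b[1])]))
crop=lambda c,x:cv2.resize(c["img"][x[1]:x[3],x[0]:x[2],::-1],(390,390),interpolation=cv2.INTER_CUBIC)
cv2.imwrite("pics/c3.png",np.hstack([crop(t,(155,115,265,225)),crop(s,(270,105,380,215))]))
print(r.read_state()["ee_pos"],"locked post top pred",proj(t,[.573,.2735,.2]),proj(s,[.573,.2735,.2]))
E
```

```text
knob (array([0.55606668, 0.16570095, 0.18984736]), [np.float64(0.5644253331665435), np.float64(0.5644253331667047)])
[0.50323242 0.03202704 0.31901456] locked post top pred [156.37631812 142.10652223] [329.56358588 105.43843873]
```

View pics/c3.png

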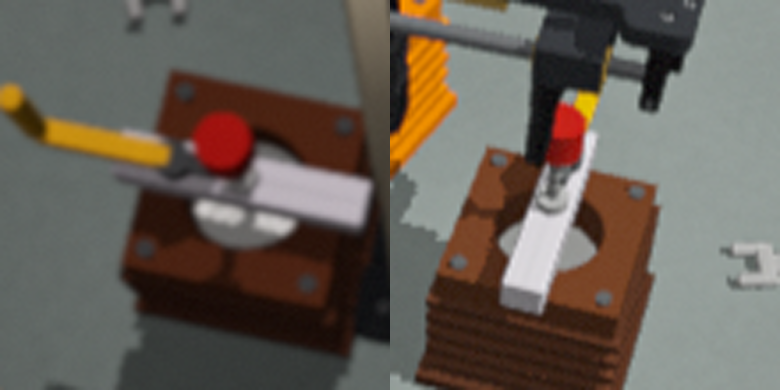

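Emit:
play_rows([
  [-4,-2,3,0,0,0,6],
  [-4,-2,3,0,0,0,6],
  [-4,-2,3,0,0,0,6],
  [0,0,0,0,0,0,6],
  [0,0,0,0,0,0,6],
])

```text
time: 16.38
ee_pos: [0.3836, -0.0274, 0.4085]
eef_rot: [0.996, -0.087, 0.0, 0.0]
ft_force: [0.5, -0.2, 0.3]
width: 0.0603
```

```bash
python3 - <<'E'
from m import *
t=r.camera("top");s=r.camera("scene")
a=red(t,(180,130,270,215));b=red(s,(280,110,350,220));print(a[1:],b[1:],"knob",tri([ray(t,*a[1]),ray(s,*b[1])]))
m,c,st=yel(t,(145,125,215,190)); ys,xs=np.nonzero(m); print(st)
crop=lambda c,x:cv2.resize(c["img"][x[1]:x[3],x[0]:x[2],::-1],(390,390),interpolation=cv2.INTER_CUBIC)
# arm axis: centre of yellow per column, arm part only, z=.145
P=[plane(t,x,ys[xs==x].mean(),.143) for x in range(170,198,2) if (xs==x).any()]
P=np.array(P);k=np.polyfit(P[:,1],P[:,0],1);print("arm slope dx/dy",k[0],"bar .204; x at y=.2:",np.polyval(k,.2))
cv2.imwrite("pics/c4.png",np.hstack([crop(t,(145,115,255,225)),crop(s,(270,95,380,205))]))
E
```

```text
(array([217.20772947, 153.95652174]), array([209, 146,  17,  17, 207], dtype=int32)) (array([318.38129496, 141.41726619]), array([312, 135,  12,  16, 139], dtype=int32)) knob (array([0.55407468, 0.16489244, 0.19397946]), [np.float64(0.22936705930971577), np.float64(0.22936705930948778)])
[166 149  37  13 249]
arm slope dx/dy 0.2208752307177197 bar .204; x at y=.2: 0.5577965410670216
```

View pics/c4.png

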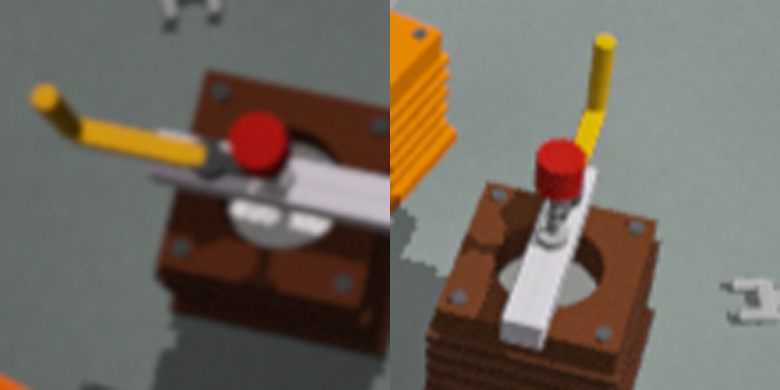

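```bash
python3 -c "
from bench import r
print(r.read_state()['ft_force']);print(r.close_job())"
```

```text
[-0.31434805  0.65742071 -0.37296268]
the job is handed in; nothing more can be done
None
```

I lowered the rusty block's probe onto the piston, swung its yellow lever to the stop, backed the arm away and handed the job in at about 16.5 s of the 48 s allowed.

- **Probe:** I gripped the red knob and lowered it about 28 mm. The upward force then rose from about 3 N to 21 N and the fingers began to slip on the knob, so I took this as the tip touching the piston. That puts the piston about 26 mm below the deck, near the shallow end of the stated 25–45 mm. I judged contact from the force and that depth only; I did not measure the piston in the images.
- **Lever:** I then held the post and turned it clockwise until it stopped against about 11 N. In the last top view the lever lies within about 1° of the bridge bar.
- **Hold:** The knob height measured 195.8 mm after lowering and 194.0 mm at the end, a difference within camera error. A third reading of 189.8 mm disagreed, but the gripper was partly hiding the knob in that view.
- **Other blocks:** I planned no contact with the aluminium or orange blocks. The arm only passed above the aluminium one, and the wrist force was near zero before hand-in. I did not re-check either block in the final pictures.

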